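Loosen the knurled clamping ring of the large filter holder by two full turns

TASK

Loosen the knurled clamping ring of the larger of the two filter holders by running a fingertip round its rim: turn it anticlockwise (seen from above) until the black line on it comes to the holder's pointer, then two full turns more, and leave it with the line at the pointer again, hands off. Only push the ring round, do not lift anything; the holder stays standing where it is, and the smaller holder, the beakers and the wash bottle are left alone.

Things in the scene. Friction and masses are not known exactly. Their poses are not given: they have to be found in the camera images.
- large_ring (a joint): turn of the large holder's clamping ring, rad, counted over several turns. 0: the line first stands at the pointer; positive is anticlockwise seen from above (loosening). Starts between -2.0 and -0.5; two full turns past the first meeting is 12.57. It does not rise as it turns, stays where it is left, takes about 0.06 N m to turn; stops only far off, at -4 and 17
- large_holder_ring_centre (a point): point on the large ring's axis, level with its flat top face, 75 mm above the bench. x axis: towards the pointer; z up. The aluminium ring is 100 mm outside and 62 mm inside diameter, 18 mm tall, knurled on its upright outer rim. Inside it a fixed round window lies 2 mm below the top face
- large_ring_line (a point): middle of the radial black line (17 mm long, 4 mm wide) on the ring's flat top face, 40.5 mm from the axis; the line also runs down the knurled outside. A closed fingertip pressed on this top face with 4 to 10 N and led round a circle of 40 mm radius carries the ring round; so does stroking the knurled outside
- large_holder_pointer (a point): middle of the top of the large holder's fixed pointer, a steel tongue 6 mm wide that stands 4 to 20 mm outside the ring's rim; its top is 11 mm below the ring's top face
- large_holder: the larger filter holder, stainless steel, loose on the bench, about 2.4 kg (varies), 75 mm tall in all: round foot of 150 mm diameter and 10 mm thick, bowl of 80 mm diameter above it, the ring on top. Origin: centre of the underside; x axis towards its pointer, z up
- small_holder: bystander: the smaller filter holder, alike but 56 mm tall, foot 104 mm and ring 64 mm in diameter, loose, about 1.1 kg. The two holders swap places from start to start. Origin: centre of the underside
- small_ring_line (a point): middle of the black line on the small holder's ring, 25 mm from its axis; the ring is to stay as it is
- beaker_a: bystander: empty glass beaker, 50 mm diameter, 62 mm tall, origin at the centre of the underside
- beaker_b: bystander: empty glass beaker, 60 mm diameter, 75 mm tall, origin at the centre of the underside
- wash_bottle: bystander: white wash bottle with a red cap and spout, 66 mm diameter, 180 mm tall with its spout, origin at the centre of the underside
There are look-alikes about, which are no part of the job. Leave any blue or turquoise look-alike of the large_holder alone.

How it is judged:
By the outcome, as a careful person would: the job done as asked, in the order asked, and still so for the second after the job is handed in, with the robot touching nothing.
It also fails if it takes over 72 s, if anything falls off the work surface, if the arm or the gripper's body presses on something with over 40 N, if the wrist force passes 120 N, or if a joint passes its speed limit or range.

ROBOT

A 6-joint arm with a two-finger parallel gripper is mounted at the origin on the work surface. World frame = base frame: x ahead of the robot, y to its left, z up, the work surface at z = 0. Lengths are in m, angles in rad, forces in N, time in s.
With the tool pointing down it reaches from about 0.3 to 0.95 m from the base axis. Payload 3.1 kg.
Tool frame: the origin (TCP) lies on the front face of the gripper's body, between the roots of the fingers; the fingertips stand 73 mm ahead of it and the grasp point (between the pads) lies 54 mm ahead of it (manip.tcp_to_tips is the distance from the TCP to the fingertips, in m); z points along the fingers, y is the line along which they close (so a half turn about z gives the same grasp; the last joint's range is limited). The gripper opens to 85 mm and grips with 20 to 120 N. Pads are 22 mm wide; open, the fingers measure 114 mm over their backs; the gripper's body (76 mm by 85 mm) begins 54 mm behind the grasp point. The pads swing forward as they close: fully open they stand 13 mm farther back than shut.
Start: joints at [1.065, 0.308, 1.634, -0, 1.2, -0.07], TCP at [0.264, 0.567, 0.304] pointing down, gripper open.
Joint ranges: [-3.06, 3.06], [-0.79, 1.96], [0.05, 2.63], [-1.19, 4.34], [0.05, 2.64], [-2.94, 2.94]. Speed limits (rad/s): [2.79, 2.79, 3.14, 3.14, 3.14, 3.14].

INTERFACE

Orientations are given as a unit quaternion [w, x, y, z].
In Python, from rig import manip, camera, calibration gives the robot as it stands. Calls block until the motion is done:
- manip.reach(position, orientation): joint-space move of the TCP to a pose.
- manip.move_straight(position, rate=0.15, frame=None, contact_N=None): straight line of the TCP; frame=None keeps the orientation; rate is the mean speed in m/s. With contact_N (N) it stops when the force on the tool has changed by that much, and returns True; else False.
- manip.move_j(angles): joint-space move.
- manip.grip(opening): finger opening in m; the grip force is fixed at half the most; returns when the fingers have stopped.
- manip.dwell(seconds).
- manip.inverse_kinematics(position, orientation): joint angles nearest the present ones, or None.
- manip.get_state(): the state.
- camera(name): name is "scene" or "top" or "wrist"; returns the picture (420x560x3 uint8, blue, green, red); there is no depth.
- calibration(name): a dict with "intrinsics" (3x3 intrinsics, pixels), "R" (3x3) and "t" (3): a world point X has camera coordinates R X + t; the wrist camera has in their place "mount" (4x4, takes a point from camera to tool coordinates, whose origin is the TCP and whose axes are the flange's). Camera axes: x right, y down, z forward; pixel columns grow to the right and rows downward; lengths in m; the calibration is good to about 2 mm. A picture is of the moment at which its call begins: read the wrist's pose just before it. calibration takes no time and is no camera call.
A pose or a line that the arm cannot do raises manip.PlanningError and nothing moves.
- manip.finish_job(): hands the job in; it is judged then, once.
The state is a dict: "time_s": time; "joint_pos": joint angles; "qvel": joint speeds; "effort": joint torques, N m; "eef_pos": TCP position; "tool_rot": TCP orientation; "wrist_force": force on the tool from outside, world axes, zero at the start; "ft_torque": the same for the moment, N m; "opening": finger opening in m; "finger_force": force on a finger pad.
Only numpy, scipy, OpenCV 4.12 (cv2) and the standard library are available. Lean on these libraries where they do the work, as an engineer would, in place of code of your own. Each camera call takes 0.05 s, during which the arm holds its last target. There are 200 camera calls.

## Working session

There is one attempt and no reset: what is moved stays moved. The work goes in short steps, each a Python script; the robot and the scene stay as the last script left them, time stands still between calls to the robot, and variables do not carry over. Pictures are saved under pics/ and viewed, at most 10 in all, crops included, and the job is handed in when it is done.

```bash
mkdir -p pics; ls; python3 - <<'E'
from rig import manip,camera,calibration
import cv2
for n in("scene","top"):
    cv2.imwrite(f"pics/{n}0.png",camera(n)); c=calibration(n); print(n,c)
print(manip.get_state())
E
```

```text
pics
scene {'intrinsics': array([[506.02025033,   0.        , 289.53792534],
       [  0.        , 506.02025033, 210.12016958],
       [  0.        ,   0.        ,   1.        ]]), 'R': array([[-0.87162762,  0.49001144,  0.01241285],
       [ 0.39822991,  0.72267826, -0.56493281],
       [-0.28579403, -0.48746787, -0.82504354]]), 't': array([ 0.43038305, -0.2844554 ,  1.29195101])}
top {'intrinsics': array([[394.41917683,   0.        , 284.81642019],
       [  0.        , 394.41917683, 210.56089748],
       [  0.        ,   0.        ,   1.        ]]), 'R': array([[-0.00600591, -0.99921662,  0.03911625],
       [-0.99653305,  0.0027346 , -0.08315293],
       [ 0.08298082, -0.03948004, -0.9957688 ]]), 't': array([0.12240047, 0.57873985, 0.96308951])}
{'time_s': 0.1, 'joint_pos': array([ 1.06529200e+00,  3.08917637e-01,  1.63509766e+00, -2.17532441e-05,
        1.19973246e+00, -6.97178310e-02]), 'qvel': array([-0.00063752, -0.00040659, -0.00436828,  0.00039047, -0.00191829,
       -0.00036113]), 'effort': array([-5.16341170e-04, -4.16406655e+01, -2.77645755e+01, -2.10404392e-04,
        3.91438720e-03, -3.43413797e-05]), 'eef_pos': array([0.26356562, 0.56602437, 0.30274366]), 'tool_rot': array([-2.95944886e-04,  2.16169182e-01,  9.76355327e-01, -1.03616488e-03]), 'wrist_force': array([-0.07312946, -0.02265439, -0.13861822]), 'ft_torque': array([-0.02545813,  0.02423913, -0.01686182]), 'finger_force': 0.0, 'opening': 0.08498888357221875}
```

View pics/top0.png

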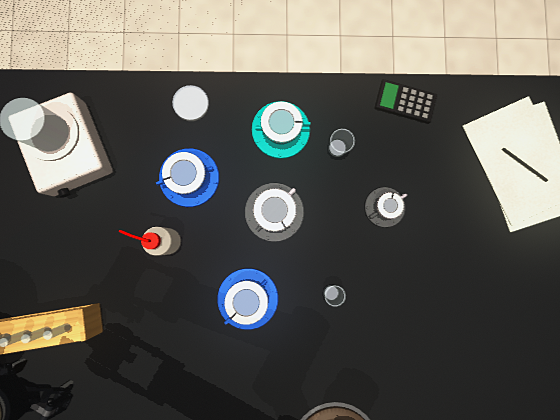

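View pics/scene0.png

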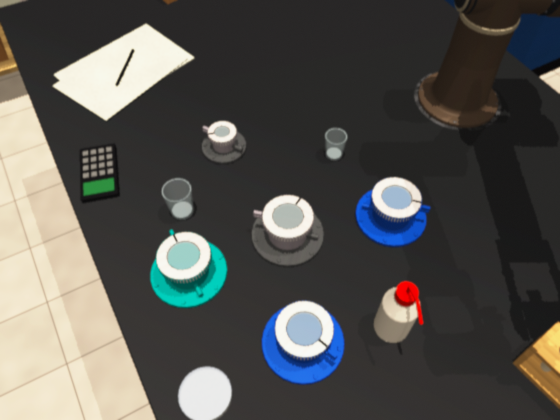

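The large steel holder is at about (275,210) in the top view: pointer at about (293,191), line at about (283,228). The blue and turquoise ones are look-alikes. Next I'll locate it and look from the wrist camera.

```bash
cat > h.py <<'E'
from rig import manip,camera,calibration
import numpy as np, cv2
from scipy.spatial.transform import Rotation as Rn
def cam(n):
    c=calibration(n); K=c["intrinsics"]
    if n!="wrist": return K,c["R"].T,-c["R"].T@c["t"]
    s=manip.get_state(); Rt=Rn.from_quat(s["tool_rot"],scalar_first=True).as_matrix(); M=c["mount"]
    return K,Rt@M[:3,:3],s["eef_pos"]+Rt@M[:3,3]
def shot(n,name):
    C=cam(n); im=camera(n); cv2.imwrite(f"pics/{name}.png",im); return C,im
def ray(C,px,z):
    K,R,o=C; d=R@np.linalg.solve(K,[px[0],px[1],1]); return o+d*(z-o[2])/d[2]
def proj(C,X):
    K,R,o=C; p=K@(R.T@(np.asarray(X)-o)); return p[:2]/p[2]
def rectify(C,im,c,z,half=.09,s=.00025):
    # view of plane z from above: rows down = -x, cols right = -y
    n=int(2*half/s); src=np.float32([[0,0],[n,0],[n,n],[0,n]])
    W=[(c[0]+half,c[1]+half,z),(c[0]+half,c[1]-half,z),(c[0]-half,c[1]-half,z),(c[0]-half,c[1]+half,z)]
    H=cv2.getPerspectiveTransform(np.float32([proj(C,w) for w in W]),src)
    return cv2.warpPerspective(im,H,(n,n))
def quat(yaw):  # tool down, tool x at yaw
    return (Rn.from_euler("z",yaw)*Rn.from_euler("x",np.pi)).as_quat(scalar_first=True)
E
python3 - <<'E'
from h import *
C,im=shot("top","top1")
g=(im.min(2)>140).astype(np.uint8); m=np.zeros_like(g); m[175:240,245:300]=g[175:240,245:300]
cs,_=cv2.findContours(m,cv2.RETR_EXTERNAL,cv2.CHAIN_APPROX_NONE)
c=max(cs,key=cv2.contourArea); h=cv2.convexHull(c)
P=np.array([ray(C,p,.075)[:2] for p in h[:,0]]); 
(cc,r)=cv2.minEnclosingCircle(P.astype(np.float32)*1000); print(cc,r,len(P))
print("line",ray(C,(283,227),.075),"ptr",ray(C,(293,191),.064))
print(calibration("wrist"))
c=np.array(cc)/1000
for yaw in np.arange(-np.pi,np.pi,np.pi/4):
    q=manip.inverse_kinematics([*c,.30],quat(yaw)); print(round(yaw,2),None if q is None else np.round(q,2))
E
```

```text
(583.5716552734375, 140.49264526367188) 59.05206298828125 21
line [0.53603375 0.12648714 0.075     ] ptr [0.62282244 0.10159346 0.064     ]
{'intrinsics': array([[328.16263821,   0.        , 282.32791842],
       [  0.        , 328.16263821, 210.73252914],
       [  0.        ,   0.        ,   1.        ]]), 'mount': array([[ 2.85128902e-04, -9.54854061e-01, -2.97075145e-01,
         7.55424428e-02],
       [ 9.99999132e-01,  6.54323086e-04, -1.14332824e-03,
        -7.87136669e-04],
       [ 1.28609473e-03, -2.97074561e-01,  9.54853419e-01,
        -7.10087807e-02],
       [ 0.00000000e+00,  0.00000000e+00,  0.00000000e+00,
         1.00000000e+00]])}
-3.14 [ 0.16  0.26  1.7   0.    1.18 -1.41]
-2.36 [ 0.16  0.26  1.7   0.    1.18 -2.19]
-1.57 None
-0.79 [ 0.16  0.26  1.7  -0.    1.18  2.52]
0.0 [ 0.16  0.26  1.7  -0.    1.18  1.73]
0.79 [ 0.16  0.26  1.7  -0.    1.18  0.95]
1.57 [ 0.16  0.26  1.7  -0.    1.18  0.16]
2.36 [ 0.16  0.26  1.7   0.    1.18 -0.62]
```

```bash
python3 - <<'E'
from h import *
manip.grip(0.0)
manip.reach([.578,.145-.06,.27],quat(np.pi/2))
C,im=shot("wrist","w1")
r=rectify(C,im,(.578,.145),.075,.1,.0004); cv2.imwrite("pics/r1.png",r)
print(manip.get_state()["time_s"],manip.get_state()["wrist_force"])
E
```

```text
3.0333 [0.50523448 0.42363536 0.96333218]
```

View pics/r1.png

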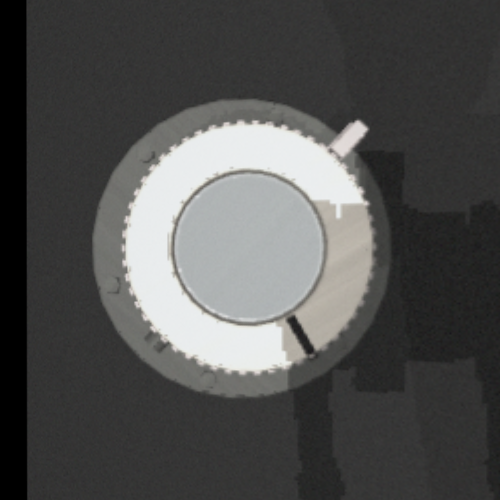

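The rectified wrist view shows the ring centre at about (249,247), the line at (301,336) and the pointer at (350,138). Now I'll measure them in code.

```bash
cat >> h.py <<'E'
def measure(C,im,c0):
    s=.00025; hf=.1
    g=cv2.cvtColor(rectify(C,im,c0,.075,hf,s),cv2.COLOR_BGR2GRAY)
    k=cv2.HoughCircles(cv2.medianBlur(g,5),cv2.HOUGH_GRADIENT_ALT,1.5,50,param1=150,param2=.7,minRadius=112,maxRadius=136)
    if k is None: return None
    u,v,r=k[0][np.argmin(np.hypot(k[0][:,0]-hf/s,k[0][:,1]-hf/s))]
    c=np.array([c0[0]+hf-v*s,c0[1]+hf-u*s])
    def polar(z,r0,r1):
        g=cv2.cvtColor(rectify(C,im,c,z,hf,s),cv2.COLOR_BGR2GRAY)
        p=cv2.warpPolar(g,(400,1440),(hf/s,hf/s),400,cv2.WARP_POLAR_LINEAR)  # px = 0.25mm
        return p[:,int(r0/s):int(r1/s)].mean(1)
    def cen(w):   # circular centroid; image angle clockwise from right -> world angle
        a=np.arange(1440)*2*np.pi/1440; z=(w*np.exp(1j*a)).sum(); return -np.angle(z)-np.pi/2
    L=polar(.075,.035,.046); P=polar(.064,.057,.066)
    wl=np.clip(75-L,0,None)
    wp=np.clip(P-140,0,None)
    al,ap=cen(wl),cen(wp)
    wrap=lambda a:(a+np.pi)%(2*np.pi)-np.pi
    return dict(c=c,r=r*s,line=wrap(al),ptr=wrap(ap),q=wrap(al-ap),widths_mm=((wl>0).sum()*.0405*2*np.pi/1440*1e3,(wp>0).sum()*.0615*2*np.pi/1440*1e3))
E
python3 - <<'E'
from h import *
C,im=shot("wrist","w2")
m=measure(C,im,(.578,.146));print(m)
# cross-check centre in fixed cameras: project rim on an overlay
for n in("top",):
    C2=cam(n); print(n,proj(C2,[*m["c"],.075]))
for k in range(0,8):
    a=m["line"]+k*np.pi/4; p=m["c"]+.04*np.array([np.cos(a),np.sin(a)])
    print(np.round(manip.inverse_kinematics([*p,.148],quat(np.pi/2)),2))
print(manip.get_state()["time_s"])
E
```

```text
{'c': array([0.579, 0.144], dtype=float32), 'r': np.float32(0.030508624), 'line': np.float64(-2.637422160190227), 'ptr': np.float64(-0.729959898393739), 'q': np.float64(-1.9074622617964878), 'widths_mm': (np.float64(3.1808625617596658), np.float64(7.513642429835589))}
top [275.48087768 208.82541584]
[ 0.15  0.38  1.89 -0.    0.87  0.15]
[ 0.11  0.41  1.85 -0.    0.88  0.11]
[ 0.11  0.46  1.77 -0.    0.91  0.11]
[ 0.14  0.5   1.71 -0.    0.93  0.14]
[ 0.19  0.51  1.7  -0.    0.93  0.19]
[ 0.23  0.48  1.75 -0.    0.92  0.23]
[ 0.24  0.43  1.82 -0.    0.89  0.24]
[ 0.2   0.39  1.88 -0.    0.87  0.2 ]
3.0833
```

```bash
cat >> h.py <<'E'
Q=quat(np.pi/2)
def stroke(c,a0,turn,rate=.05,F=7.,step=.2,r=.040,log=False):
    """press closed fingertip on the ring at angle a0, lead it anticlockwise by turn, lift"""
    at=lambda a,z:[c[0]+r*np.cos(a),c[1]+r*np.sin(a),z]
    zt=.075+manip.tcp_to_tips
    manip.reach(at(a0,zt+.02),Q); manip.dwell(.15)
    f0=manip.get_state()["wrist_force"][2]
    hit=manip.move_straight(at(a0,zt-.008),rate=.03,contact_N=4)
    s=manip.get_state(); z=s["eef_pos"][2]; print("touch",hit,z-zt,s["wrist_force"][2]-f0)
    if not hit: manip.move_straight(at(a0,zt+.03)); return False
    fs=[]; n=int(np.ceil(abs(turn)/step)); zc=z
    for i in range(n+1):
        a=a0+turn*i/n
        manip.move_straight(at(a,zc),rate=rate if i else .02) 
        s=manip.get_state(); f=s["wrist_force"][2]-f0; fs.append(f)
        zc+=np.clip((f-F)*1e-4,-.0006,.0006)
        if log: print(i,np.round(s["wrist_force"],1),round(f,1),round((zc-z)*1e3,2),round(s["eef_pos"][2]-z,5),round(s["time_s"],2))
        if f>25: print("too hard"); break
    e=manip.get_state()["eef_pos"]; print("F",np.round([min(fs[1:]),np.mean(fs),max(fs)],1),"end dz",e[2]-z)
    manip.move_straight([*e[:2],e[2]+.03],rate=.1); return True
def look(c,name):
    manip.reach([c[0],c[1]-.06,.27],Q); manip.dwell(.1)
    C,im=shot("wrist",name); m=measure(C,im,c); print(m,manip.get_state()["time_s"]); return m
E
python3 - <<'E'
from h import *
c=(.579,.144)
stroke(c,-2.64+1.2,1.0,log=True)
look(c,"w3")
E
```

```text
touch True 6.19993955324194e-05 5.634290788842626
0 [1.  0.4 2.8] 2.5 -0.45 -0.0 4.66
1 [ 1.8 -0.   5.2] 4.9 -0.66 -1e-05 4.97
2 [ 1.  -0.5  5.6] 5.3 -0.84 -4e-05 5.28
3 [0.1 0.  6.6] 6.3 -0.9 -2e-05 5.58
4 [-1.6 -0.3  5.7] 5.3 -1.07 -4e-05 5.89
5 [-0.   0.1  6.2] 5.8 -1.19 -2e-05 6.2
F [4.9 5.  6.3] end dz -1.633731442368669e-05
{'c': array([0.57925004, 0.14649999], dtype=float32), 'r': np.float32(0.03055323), 'line': np.float64(-1.783515942525905), 'ptr': np.float64(-0.7621216375322146), 'q': np.float64(-1.0213943049936907), 'widths_mm': (np.float64(3.1808625617596658), np.float64(7.781986802329718))} 7.3167
```

```bash
python3 - <<'E'
from h import *
C=cam("wrist")
for n in("w1","w2","w3"):
    im=cv2.imread(f"pics/{n}.png"); R=rectify(C,im,(.579,.145),.075,.1,.00025); g=cv2.cvtColor(R,cv2.COLOR_BGR2GRAY)
    p=cv2.warpPolar(cv2.GaussianBlur(g,(3,3),0),(400,720),(400,400),400,cv2.WARP_POLAR_LINEAR).astype(float)
    i=p[:,105:140].argmin(1)+105; a=np.arange(720)*np.pi/360
    x=400+i*np.cos(a); y=400+i*np.sin(a); ok=np.ones(720,bool)
    for _ in range(5):
        A=np.c_[x,y,np.ones(720)]; s=np.linalg.lstsq(A[ok],(x*x+y*y)[ok],rcond=None)[0]
        u,v=s[:2]/2; r=np.sqrt(s[2]+u*u+v*v); ok=abs(np.hypot(x-u,y-v)-r)<5
    print(n,.579+.1-v*.00025,.145+.1-u*.00025,r*.00025,ok.sum())
    m=measure(C,im,(.579,.145)); print(m["c"],m["ptr"],m["q"])
a,b=[cv2.cvtColor(rectify(C,cv2.imread(f"pics/{n}.png"),(.579,.145),.01,.1,.00025),cv2.COLOR_BGR2GRAY).astype(np.float32) for n in("w2","w3")]
print(cv2.phaseCorrelate(a[:,:],b,cv2.createHanningWindow((800,800),cv2.CV_32F)))
E
```

```text
w1 0.5784914242824372 0.14378536573745057 0.030225440393243156 706
[0.578875   0.14487499] -0.7673609298012622 -1.822699199185244
w2 0.5785240541467794 0.14371318050306509 0.03023463306140637 707
[0.57850003 0.14337501] -0.7460045354905347 -1.8698698658338229
w3 0.5789333401718589 0.14558634609453427 0.03044776379793217 705
[0.57925004 0.14525   ] -0.7473243040708208 -1.0461879179223978
((-10.86739854710197, -0.09645042652181246), 0.2864031458854675)
```

```bash
python3 - <<'E'
from h import *
a,b=[cv2.imread(f"pics/{n}.png") for n in("w2","w3")]
cv2.imwrite("pics/cmp.png",cv2.resize(np.hstack([a,b]),(800,300)))
ga,gb=[cv2.cvtColor(i,cv2.COLOR_BGR2GRAY) for i in(a,b)]
p=cv2.goodFeaturesToTrack(ga,150,.01,8); q,st,_=cv2.calcOpticalFlowPyrLK(ga,gb,p,None)
C=cam("wrist")
for P,D in zip(p[:,0][st[:,0]==1],(q-p)[:,0][st[:,0]==1]):
    if np.hypot(*D)<12: print(P.astype(int),np.round(D,1),np.round(np.hypot(*(ray(C,P,.075)[:2]-[.579,.1445]))*1e3),end="; ")
E
```

```text
[542 192] [ 3.6 -2. ] 218.0; [289 375] [ 0. -0.] 240.0; [341 187] [ 1.  -1.9] 66.0; [533 210] [ 3.5 -1.7] 219.0; [277 375] [ 0.1 -0. ] 240.0; [231 159] [2.6 1.1] 49.0; [331 170] [ 1.  -2.2] 50.0; [302  63] [-0.3 -3.6] 48.0; [519 228] [ 3.2 -1.5] 217.0; [234  85] [-0.4 -2.3] 50.0; [254  67] [-0.5 -2.7] 50.0; [249 151] [ 0.1 -1.9] 34.0; [337  87] [ 0.5 -3.7] 49.0; [511 207] [ 3.2 -1.7] 200.0; [345 105] [ 0.8 -3.7] 49.0; [344 147] [ 1.3 -2.8] 49.0; [348 132] [ 1.2 -3. ] 50.0; [227  99] [-0.3 -2.1] 49.0; [541 208] [ 3.5 -1.7] 224.0; [338 160] [ 1.3 -2.5] 50.0; [247  72] [-0.3 -2.6] 49.0; [311  66] [-0.  -3.7] 49.0; [327  76] [ 0.3 -3.7] 49.0; [321 179] [ 1.1 -1.9] 50.0; [287  60] [-0.4 -3.4] 49.0; [306 185] [ 0.5 -1.6] 49.0; [275  60] [-0.5 -3.2] 49.0; [318  70] [ 0.2 -3.7] 49.0; [246 143] [ 2.6 11.7] 33.0; [348 117] [ 1.  -3.4] 50.0; [547  87] [ 3.7 -3.4] 199.0; [308  93] [ 0.7 -3. ] 31.0; [267  61] [-0.5 -3. ] 50.0; [251 104] [ 0.3 -2.8] 31.0; [341  95] [ 0.7 -3.8] 49.0; [490 197] [ 2.8 -1.9] 179.0; [220 125] [-0.  -1.7] 51.0; [287 304] [-0. -0.] 158.0; [299 174] [ 0.9 -1.7] 38.0; [522
[... 2375 characters left out ...]
 91] [-1.2 -2.5] 175.0; [481 136] [ 2.8 -2.6] 154.0; [494 138] [ 2.9 -2.6] 165.0; [509 159] [ 3.2 -2.4] 181.0; [529 189] [ 3.5 -2. ] 207.0; [85 90] [-0.5 -2. ] 154.0; [ 15 107] [-1.4 -2.3] 208.0; [51  6] [-0.9 -3. ] 185.0; [430 124] [ 1.9 -2.2] 113.0; [428 176] [ 1.8 -1.6] 123.0; [271 189] [ 1.4 -2.1] 50.0; [  6 108] [-1.5 -2.3] 215.0; [97 87] [-0.5 -2.1] 145.0; [285 367] [0. 0.] 230.0; [276 296] [-0. -0.] 150.0; [460  82] [ 2.4 -2.8] 135.0; [287 256] [-0.   0.2] 109.0; [477 148] [ 2.8 -2.4] 153.0; [335  77] [ 0.4 -3.7] 53.0; [251 112] [ 0.1 -2.5] 29.0; [92 24] [-0.7 -2.4] 156.0; [466 211] [ 1.4 -1.7] 167.0; [549  78] [ 3.5 -3.3] 200.0; [12 78] [-1.5 -2.5] 208.0; [427 140] [ 1.9 -2.1] 113.0;
```

View pics/cmp.png

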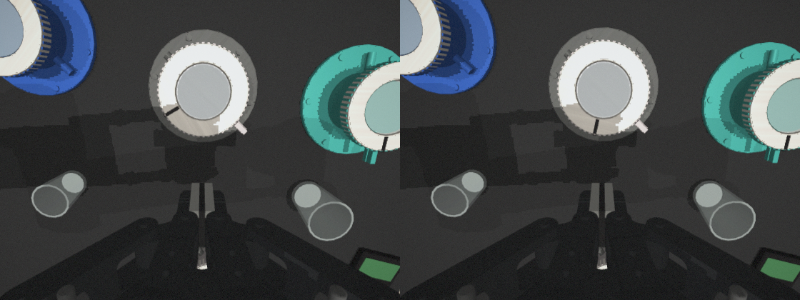

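Left and right of the comparison show a uniform shift of everything, static beakers included. So that is arm settling and the holder stayed put; the line has moved toward the pointer. I'll carry on with the long stroke.

```bash
cat >> h.py <<'E'
_measure0=measure
def measure(C,im,c0):
    g=cv2.cvtColor(rectify(C,im,c0,.075,.1,.00025),cv2.COLOR_BGR2GRAY)
    p=cv2.warpPolar(cv2.GaussianBlur(g,(3,3),0),(400,720),(400,400),400,cv2.WARP_POLAR_LINEAR).astype(float)
    i=p[:,105:140].argmin(1)+105; a=np.arange(720)*np.pi/360
    x=400+i*np.cos(a); y=400+i*np.sin(a); ok=np.ones(720,bool)
    for _ in range(5):
        s=np.linalg.lstsq(np.c_[x,y,np.ones(720)][ok],(x*x+y*y)[ok],rcond=None)[0]
        u,v=s[:2]/2; r=np.sqrt(s[2]+u*u+v*v); ok=abs(np.hypot(x-u,y-v)-r)<5
    c=np.array([c0[0]+.1-v*.00025,c0[1]+.1-u*.00025])
    class K: pass
    real=cv2.HoughCircles; cv2.HoughCircles=lambda *a,**k:np.array([[[400,400,r]]])
    try: return _measure0(C,im,c)
    finally: cv2.HoughCircles=real
E
python3 - <<'E'
from h import *
c=(.5788,.1447)
C=cam("wrist"); print(measure(C,cv2.imread("pics/w3.png"),c))
stroke(c,-2.0,6.0,rate=.06)
look(c,"w4")
E
```

```text
{'c': array([0.57893535, 0.14560111]), 'r': np.float64(0.03044434619366254), 'line': np.float64(-1.7843545583392593), 'ptr': np.float64(-0.747646176932697), 'q': np.float64(-1.0367083814065623), 'widths_mm': (np.float64(3.1808625617596658), np.float64(7.513642429835589))}
touch True 3.354680488054651e-05 4.913956184992236
F [3.6 7.  9.3] end dz -4.886829526989933e-05
{'c': array([0.5791307 , 0.14545882]), 'r': np.float64(0.030484945761275903), 'line': np.float64(2.7376015472277704), 'ptr': np.float64(-0.7449306999743972), 'q': np.float64(-2.8006530599774186), 'widths_mm': (np.float64(2.2972896279375363), np.float64(7.781986802329718))} 18.4833
```

```bash
python3 - <<'E'
from h import *
c=(.579,.1453)
stroke(c,-2.0,6.2,rate=.07,F=8.5,step=.25,log=True)
look(c,"w5")
E
```

```text
touch True 3.060626358303287e-05 5.048782970795331
0 [ 0.7 -0.6  2.4] 1.9 -0.6 7e-05 20.07
1 [1.1 0.2 4.8] 4.2 -1.03 -1e-05 20.36
2 [ 1.1 -0.4  6.5] 5.9 -1.29 1e-05 20.65
3 [1.7 0.1 6.6] 6.0 -1.54 -1e-05 20.94
4 [0.9 0.4 7.2] 6.6 -1.73 -1e-05 21.23
5 [ 0.  -0.1  8.7] 8.1 -1.76 -1e-05 21.52
6 [0.1 1.1 8.3] 7.8 -1.84 -4e-05 21.82
7 [0.1 1.3 8.7] 8.1 -1.88 -3e-05 22.11
8 [-0.5  1.3  8.1] 7.5 -1.98 -2e-05 22.4
9 [-0.3  1.   9.3] 8.7 -1.96 -2e-05 22.69
10 [0.7 1.4 9.4] 8.8 -1.92 -5e-05 22.98
11 [-0.8  1.   8.8] 8.2 -1.95 -6e-05 23.27
12 [-0.4  1.5 10.1] 9.5 -1.85 -2e-05 23.57
13 [-0.9  0.8  8.8] 8.2 -1.88 -6e-05 23.86
14 [-0.9  0.6 10.3] 9.7 -1.76 -3e-05 24.15
15 [-0.8 -1.3 10.1] 9.5 -1.66 -6e-05 24.44
16 [-0.5 -0.1  9. ] 8.4 -1.66 -6e-05 24.73
17 [-0.4 -0.9  9.9] 9.3 -1.58 -8e-05 25.02
18 [ 0.2 -2.7  9.7] 9.1 -1.52 -8e-05 25.32
19 [ 0.5 -1.6 10. ] 9.4 -1.43 -9e-05 25.61
20 [ 0.8 -0.6  9. ] 8.4 -1.44 -6e-05 25.9
21 [ 0.8 -0.6  9.9] 9.3 -1.36 -8e-05 26.19
22 [ 1.2 -1.1  9. ] 8.4 -1.37 -7e-05 26.48
23 [ 1.4 -0.3  8.3] 7.8 -1.44 -9e-05 26.77
24 [ 1.1 -0.2 10.2] 9.7 -1.33 -7e-05 27.07
25 [ 1.2 -0.2  9.7] 9.1 -1.27 -6e-05 27.36
F [4.2 8.  9.7] end dz -6.090315433035509e-05
{'c': array([0.57909708, 0.14542385]), 'r': np.float64(0.03047770289200806), 'line': np.float64(-1.5707963267948966), 'ptr': np.float64(-0.7448611747162928), 'q': np.float64(-0.8259351520786038), 'widths_mm': (np.float64(0.0), np.float64(8.050331174823846))} 28.45
```

The line wasn't found (width 0), so I'll look.

```bash
python3 - <<'E'
from h import *
C=cam("wrist"); a=[rectify(C,cv2.imread(f"pics/{n}.png"),(.579,.1453),.075,.1,.0005) for n in("w4","w5")]
cv2.imwrite("pics/r5.png",np.hstack(a))
E
```

```text
(no output)
```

View pics/r5.png

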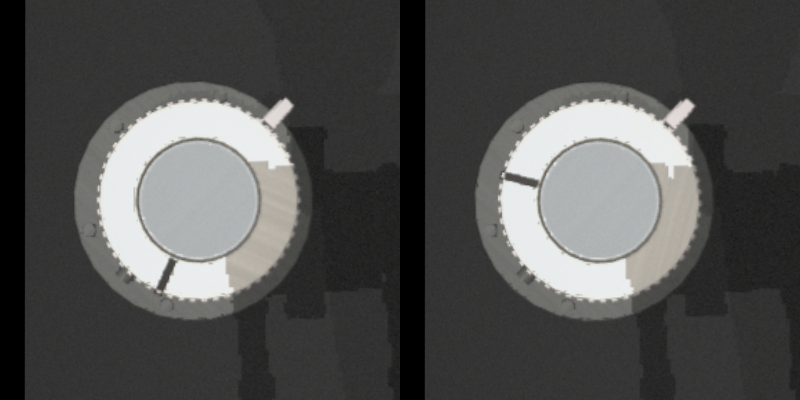

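Left is w4 and right is w5. In w5 the line is at about (520,180), roughly 120° anticlockwise past the pointer, so the total is about 8.4. The lit line reads lighter than my threshold, so I'll raise it and go on.

```bash
sed -i 's/clip(75-L/clip(115-L/' h.py; python3 - <<'E'
from h import *
c=(.579,.1454)
m=measure(cam("wrist"),cv2.imread("pics/w5.png"),c); print(m)
q=m["q"]%(2*np.pi)+2*np.pi; print("q",q)
if 8.2<q<8.6:
    stroke(c,-2.0,(12.566-q-.35)/.8,rate=.07,F=8.5,step=.25)
    m=look(c,"w6")
E
```

```text
{'c': array([0.57880983, 0.14556451]), 'r': np.float64(0.03043920679717867), 'line': np.float64(1.3122690744360126), 'ptr': np.float64(-0.7449366433026086), 'q': np.float64(2.057205717738621), 'widths_mm': (np.float64(3.1808625617596658), np.float64(7.781986802329718))}
q 8.340391024918208
touch True 3.545199974167024e-05 4.965732486062625
F [ 3.   8.  10.4] end dz -6.454766399954792e-05
{'c': array([0.57906661, 0.14546162]), 'r': np.float64(0.030476816621320398), 'line': np.float64(-1.2776115026432544), 'ptr': np.float64(-0.7456274700830825), 'q': np.float64(-0.5319840325601719), 'widths_mm': (np.float64(3.8877209088173688), np.float64(7.781986802329718))} 37.0333
```

```bash
python3 - <<'E'
from h import *
c=(.579,.1454)
stroke(c,-3.0,.6,rate=.05,F=8,step=.1)
m=look(c,"w7")
E
```

```text
touch True 3.456644534538533e-05 5.406381334131868
F [3.4 5.6 8.3] end dz -6.494488034561319e-05
{'c': array([0.57909537, 0.14545379]), 'r': np.float64(0.030481890232306987), 'line': np.float64(-0.755623112975826), 'ptr': np.float64(-0.7458501125968837), 'q': np.float64(-0.009773000378942243), 'widths_mm': (np.float64(3.3575771485240917), np.float64(8.050331174823846))} 41.275
```

```bash
python3 - <<'E'
from h import *
cv2.imwrite("pics/r7.png",rectify(cam("wrist"),cv2.imread("pics/w7.png"),(.579,.1454),.075,.1,.0004))
E
```

```text
(no output)
```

View pics/r7.png

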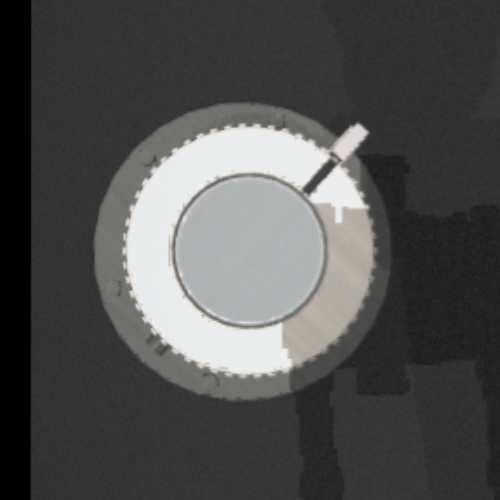

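The line at about (320,177) runs straight into the pointer at about (350,140), and the arm is clear. I'll hand it in.

```bash
python3 -c "
from rig import manip
print(manip.finish_job())"
```

```text
the job is handed in; nothing more can be done
None
```

I turned the large holder's ring anticlockwise to the pointer and two full turns beyond; in the last wrist picture its line is about 0.01 rad short of the pointer, with the gripper clear, and I handed the job in at about 41 s.

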